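Put the muddled fragrance testers back on their own plinths

ROBOT

A 6-joint arm with a two-finger parallel gripper is mounted at the origin on the work surface. World frame = base frame: x ahead of the robot, y to its left, z up, the work surface at z = 0. Lengths are in m, angles in rad, forces in N, time in s.
With the tool pointing down it reaches from about 0.4 to 0.825 m from the base axis. Payload 7 kg.
Tool frame: the origin (TCP) lies at the centre of the arm's flange, where the gripper is bolted on; the fingertips stand 178 mm ahead of it and the grasp point (between the pads) lies 159 mm ahead of it; z points along the fingers, y is the direction in which the jaws open and shut (so a half turn about z gives the same grasp; the last joint's range is limited). The gripper opens to 88 mm and grips with 3 to 60 N. Pads are 19 mm wide; open, the fingers measure 130 mm over their backs; the gripper's body (78 mm by 193 mm) begins 47 mm behind the grasp point.
Start: joints at [1.478, 0.359, 0.012, 0, -1.224, -0.288], TCP at [0.251, 0.627, 0.405] pointing down, gripper open.
Joint ranges: [-3.07, 3.07], [-1.43, 2.12], [-1.02, 1.25], [-3.03, 1.67], [-3.05, -0], [-3.03, 3.03]. Speed limits (rad/s): [2.39, 2.39, 3.01, 3.14, 3.14, 3.14].

INTERFACE

Orientations are given as [roll, pitch, yaw] about the fixed x, y, z axes, in that order (R = Rz(yaw) Ry(pitch) Rx(roll)).
In Python, from station import * gives the robot as it stands.
- The arm moves only by the tool send_rows, never from a script. Its argument "motion" is a list of rows, each an object with "offset": the shift along the tool's x, y, z in cm, a list of three; "turn": the turn about the tool's z in degrees. In form: [{"offset": [x, y, z], "turn": turn}, ...]. A call has 1 to 8 rows; each row is the pose to reach, as a shift and turn from the pose commanded when the call began, along the tool's axes at that moment; what a row does not reach only later rows make up. A row lasts 1/10 s, in which the tool goes at most 50 mm and 8.59 degrees, less where a joint would pass 70% of its speed; a pose out of reach is approached as far as the arm can. A call with a gripper value outside its range is refused whole. "hand" is the opening, from -1 (shut) to 1 (fully open), set as the call begins (left out, the last holds). The fingers move at their own pace and stop on an object; "squeeze" is the grip in N (left out, the last holds). Time passes only in rows, so rows that repeat a pose let the fingers close. It gives the time, the measured TCP pose, the force and the opening at its end, in the units of the state.
- get_state(): the state, without advancing time (a new reading comes with each control period).
- grab_frame(name): name is "side" or "top"; returns a dict with "frame" (420x560x3 uint8, blue, green, red), "range_z" (420x560 float32, m along the optical axis (not along the pixel's ray), 0 where there is no reading), "vertical_fov" (degrees; the focal length in pixels is half the picture's height over the tangent of half this angle, whatever the lens; pixels are square), "cx", "cy" (the principal point, pixels), "cam_to_world" (4x4, takes a point from camera to world coordinates). Camera axes: x right, y up, looking along -z (the intrinsics and any distortion apply to the point x, -y, -z); pixel columns grow to the right and rows downward; lengths in m; the calibration is good to about 2 mm. A picture is of the moment at which its call begins.
- job_done(): hands the job in, once; it reports no verdict.
The state is a dict: "t": time; "q": joint angles; "qd": joint speeds; "joint_efforts": joint torques, N m; "eef_pos": TCP position; "ee_rot": TCP orientation; "force": force on the tool from outside, world axes, zero at the start; "moment": the same for the moment, N m; "width": finger opening in m.
Only numpy, scipy, OpenCV 4.12 (cv2) and the standard library are available. Lean on these libraries where they do the work, as an engineer would, in place of code of your own. Each camera call takes 0.05 s, during which the arm holds its last target. There are 200 camera calls.

TASK

Customers have put the three perfume testers back on each other's plinths. Swap them round, using the grey felt tray or any other clear spot as a stopover, until each tester stands upright and centred on the plinth whose top has the bottle's own colour: coral, green or ivory. Set every bottle down gently, without dropping or tipping it, and leave the clock, the candle jar and the little dish where they stand.

Things in the scene. Friction and masses are not known exactly. Their poses are not given: they have to be found in the camera images.
- tester_coral_mid (a point): the coral (orange-red) perfume tester: a square bottle, body 44 x 44 x 50 mm, knurled steel cap (24 mm across) on top, 74 mm tall in all. x and y run square to the body's faces. The point is on its vertical axis at half height (37 mm above its foot, 37 mm below the top of the cap); z up. Mass about 0.19 kg, varying by a third.
- tester_green_mid (a point): the green perfume tester: a round bottle, body 46 mm across and 50 mm high (straight-sided to 44 mm), gold cap (26 mm across) on top, 74 mm tall in all. The point is on its vertical axis at half height (37 mm above its foot, 37 mm below the top of the cap); z up. Mass about 0.19 kg, varying by a third.
- tester_ivory_mid (a point): the ivory perfume tester: an oblong bottle, body 56 mm (along its x) x 36 mm (along its y) x 50 mm high, black cap (24 mm across) on top, 74 mm tall in all. The point is on its vertical axis at half height (37 mm above its foot, 37 mm below the top of the cap); z up. Mass about 0.19 kg, varying by a third.
- plinth_coral: fixed display plinth, 84 x 84 mm and 30 mm high: a block of clear cast glass with a flat coral (orange-red) lacquered plate as its top. Place of the coral tester. Origin: centre of its underside; its top is at +30 mm z; x and y run along its sides, z up.
- plinth_green: fixed display plinth, 84 x 84 mm and 30 mm high: a block of clear cast glass with a flat green lacquered plate as its top. Place of the green tester. Origin: centre of its underside; its top is at +30 mm z; x and y run along its sides, z up.
- plinth_ivory: fixed display plinth, 84 x 84 mm and 30 mm high: a block of clear cast glass with a flat ivory lacquered plate as its top. Place of the ivory tester. Origin: centre of its underside; its top is at +30 mm z; x and y run along its sides, z up.
- tray: fixed landing tray, 104 x 104 mm, grey felt floor 4 mm above the table inside a 3 mm wide brass rim 9 mm high; empty at the start, room for one bottle. Origin: centre of its underside; x and y along its sides, z up.
- clock_mid (a point): small square black desk clock, 70 mm wide (y), 32 mm deep (x), 70 mm tall, a silver plate on top, white hands and dots on its face. Point at its centre, 35 mm above the table. A bystander, to be left where it stands.
- candle_mid (a point): black candle jar with gold lid and knob, 64 mm across, 65 mm tall. Point on its axis at half height. A bystander, to be left where it stands.
- dish_mid (a point): little pleated black-and-silver ceramic dish, 76 mm across, 37 mm tall. Point on its axis, 15 mm above the table. A bystander, to be left where it stands.
Things that resemble listed ones, but are neither listed nor needed, are in the scene too. Leave any blue or purple look-alike of the part that bears tester_green_mid alone.

How it is judged:
By the outcome, as a careful person would: the job done as asked, in the order asked, and still so for the second after the job is handed in, with the robot touching nothing.
It also fails if it takes over 106 s, if anything falls off the work surface, if the arm or the gripper's body presses on something with over 40 N, if the wrist force passes 120 N, or if a joint passes its speed limit or range.

## Working session

There is one attempt and no reset: what is moved stays moved. The work goes in short steps, Python scripts to look and compute and a tool call to move; the robot and the scene stay as the last step left them, time stands still between calls to the robot, and variables do not carry over. Pictures are saved under pics/ and viewed, about 12 in all and at most 16, crops included, and the job is handed in when it is done.

Besides the shell and the picture viewer there is one more tool, called after "Request:" as name(argument=value, ...), one argument or row to a line, values as JSON. send_rows: Moves the arm, as the interface text tells. Its arguments: {"type":"object","properties":{"motion":{"type":"array"},"hand":{"type":"number"},"squeeze":{"type":"number"}},"required":["motion"]}

```bash
mkdir -p pics; ls; python3 - <<'E'
from station import *
import cv2,numpy as np
for n in("top","side"):
    f=grab_frame(n); cv2.imwrite(f"pics/{n}0.png",cv2.resize(f["frame"],(800,600),interpolation=cv2.INTER_CUBIC)); np.savez(f"{n}0.npz",**f)
    print(n,{k:v for k,v in f.items() if k not in("frame","range_z")})
print(get_state())
E
```

```text
pics
top {'vertical_fov': 53.29125071844989, 'cx': 280.4263944428559, 'cy': 203.9808812502137, 'cam_to_world': array([[ 0.02458646,  0.98921311, -0.1444054 ,  0.42097007],
       [-0.99968324,  0.023551  , -0.00887579, -0.00875741],
       [-0.00537915,  0.14457788,  0.9894788 ,  0.81244767],
       [ 0.        ,  0.        ,  0.        ,  1.        ]])}
side {'vertical_fov': 55.055454509417, 'cx': 285.69923682066974, 'cy': 217.6191856755229, 'cam_to_world': array([[-0.98215768,  0.10712179, -0.15456781,  0.39700012],
       [-0.18780653, -0.60129853,  0.77663942,  0.5997573 ],
       [-0.00974639,  0.79181122,  0.61068814,  0.54925279],
       [ 0.        ,  0.        ,  0.        ,  1.        ]])}
{'t': 0.1, 'q': array([ 1.47809837e+00,  3.59325420e-01,  1.11700292e-02, -3.02306724e-04,
       -1.22409033e+00, -2.88072301e-01]), 'qd': array([-0.00116015, -0.00232431,  0.00297203, -0.00112669,  0.0004066 ,
        0.0008672 ]), 'joint_efforts': array([-4.99848138e-04, -5.84165275e+01,  2.93749988e+01,  7.01554075e+00,
        1.01995678e-02, -4.62542789e-05]), 'eef_pos': array([0.2508119 , 0.62649775, 0.40381924]), 'ee_rot': array([ 3.14012224e+00, -1.39322348e-04, -3.80873084e-01]), 'force': array([-0.41877368,  0.63365616, -0.36251995]), 'moment': array([0.01827074, 0.04911932, 0.00667126]), 'width': 0.08729909429851013}
```

View pics/top0.png

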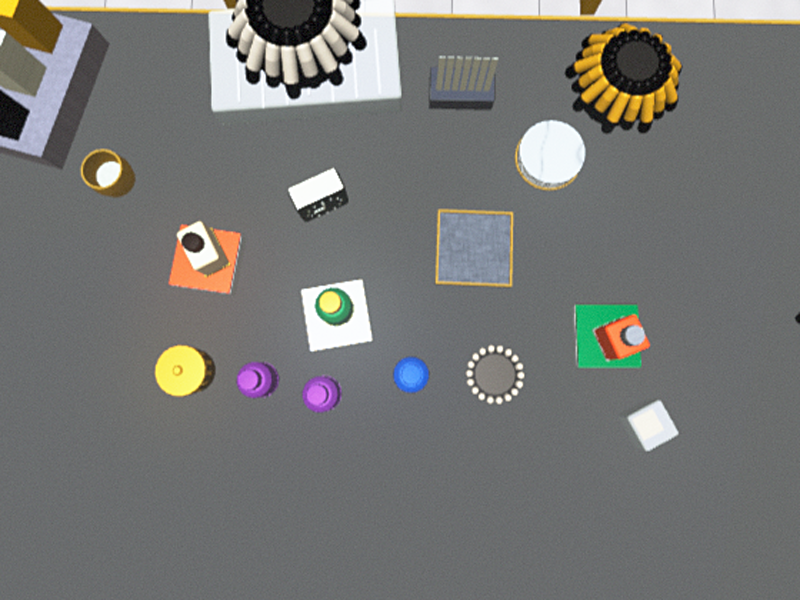

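View pics/side0.png

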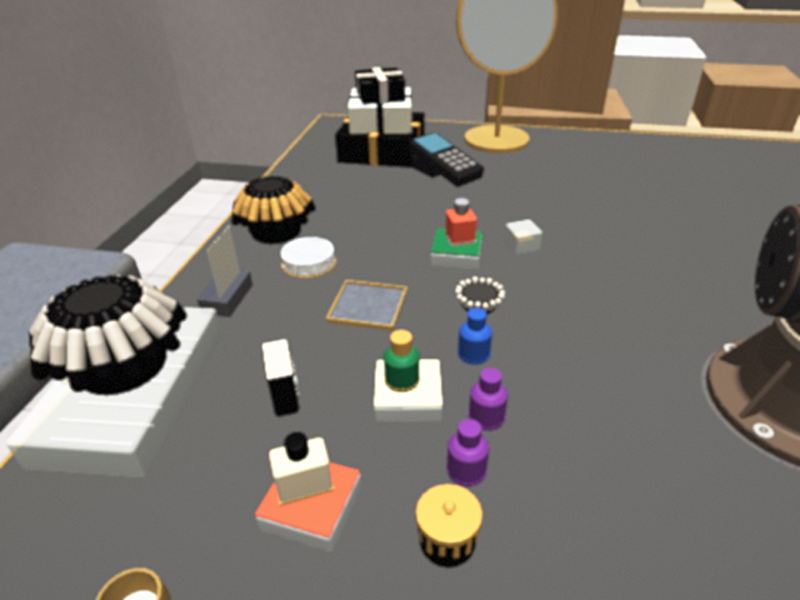

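```bash
cat > h.py <<'E'
import numpy as np,cv2
def cloud(f):
    z=np.asarray(f["range_z"]);h,w=z.shape
    fl=h/2/np.tan(np.radians(float(f["vertical_fov"]))/2)
    v,u=np.mgrid[:h,:w]
    P=np.stack([(u-f["cx"])/fl*z,-(v-f["cy"])/fl*z,-z,np.ones_like(z)],-1)@f["cam_to_world"].T
    P=P[...,:3]; P[z==0]=np.nan
    return P
def mask(img,c):
    hsv=cv2.cvtColor(img,cv2.COLOR_BGR2HSV).astype(int);H,S,V=hsv[...,0],hsv[...,1],hsv[...,2]
    return {"coral":((H<12)|(H>174))&(S>140)&(V>110),"green":(H>60)&(H<90)&(S>120)&(V>30),"white":(S<75)&(V>150),
     "gold":(H>14)&(H<36)&(S>120),"all":V>=0}[c]
def rect(p):
    (c,s,a)=cv2.minAreaRect((p[:,:2]*1000).astype(np.float32)); return np.round(c,1),np.round(s,1),round(a,1)
E
python3 - <<'E'
from h import *
for n in("top","side"):
    f=dict(np.load(n+"0.npz"));P=cloud(f);img=f["frame"]
    print(n,"table z",np.nanmedian(P[...,2][(abs(P[...,0]-.45)<.05)&(abs(P[...,1])<.3)]))
    def sel(c,z0,z1,ctr,r=.075):
        m=mask(img,c)&(P[...,2]>z0)&(P[...,2]<z1)&(np.hypot(P[...,0]-ctr[0],P[...,1]-ctr[1])<r)
        return P[m]
    # ctr via pixel from top picture
    if n=="top":
        px=dict(Pc=(205,275),Pg=(590,340),Pi=(350,330),tray=(475,248),Bi=(195,242),Bg=(330,302),Bc=(633,335),clock=(320,185),candle=(180,370),dish=(495,375),p1=(257,380),p2=(320,393),blue=(411,375),box=(652,425),disc=(550,153))
        W={k:P[int(y/1.4286),int(x/1.4286)] for k,(x,y) in px.items()}
        for k in W:print(k,W[k].round(3))
    for k,c in(("Pc","coral"),("Pg","green"),("Pi","white")):
        p=sel(c,.022,.036,W[k]);print(k,len(p),rect(p),np.median(p[:,2]))
    for k in("Bi","Bg","Bc"):
        p=sel("all",.098,.110,W[k],.05);print(k,"cap",len(p),rect(p),p.mean(0).round(4))
        p=sel("all",.066 if k!="Bg" else .06,.087,W[k],.06);print(k,"body",len(p),rect(p), np.median(p[:,2]))
    for k in("clock","candle","dish","p1","p2","blue","box"):
        p=sel("all",.012,.2,W[k],.06);print(k,len(p),rect(p),p[:,2].max().round(3))
    p=sel("all",.0055,.02,W["tray"],.085);print("tray",len(p),rect(p))
E
```

```text
top table z 0.0002698021989804289
Pc [0.551 0.258 0.036]
Pg [ 0.479 -0.249  0.028]
Pi [0.484 0.065 0.029]
tray [ 0.603 -0.102  0.004]
Bi [0.58  0.25  0.102]
Bg [0.51  0.083 0.104]
Bc [ 0.48  -0.278  0.104]
clock [0.666 0.107 0.072]
candle [0.427 0.272 0.063]
dish [ 0.43  -0.126  0.028]
p1 [0.417 0.173 0.073]
p2 [0.401 0.095 0.073]
blue [ 0.427 -0.016  0.073]
box [ 0.372 -0.323  0.038]
disc [ 0.733 -0.2    0.026]
Pc 814 (array([574.8, 262.1]), array([82.8, 81.2]), 82.9) 0.02899629464410558
Pg 1115 (array([ 484.5, -273.9]), array([80.7, 82.1]), 1.5) 0.029462947402172812
Pi 1339 (array([503.2,  83. ]), array([82.9, 83.4]), 11.3) 0.029093311978914294
Bi cap 148 (array([581.9, 255.3]), array([21.9, 22.4]), 2.2) [0.5818 0.2548 0.1027]
Bi body 474 (array([582. , 255.3]), array([55.8, 36.4]), 30.1) 0.07832961846314968
Bg cap 178 (array([510.6,  82.1]), array([23.9, 24.2]), 90.0) [0.5107 0.0823 0.1027]
Bg body 335 (array([510.4,  83. ]), array([43.6, 45.2]), 2.7) 0.07634457585441934
Bc cap 166 (array([ 480. , -280.7]), array([23.7, 23.2]), 1.6) [ 0.4802 -0.2798  0.1032]
Bc body 464 (array([ 4
[... 1196 characters left out ...]
48
Bc cap 56 (array([ 478.6, -277.8]), array([22.8, 20.5]), 22.6) [ 0.4791 -0.2763  0.1031]
Bc body 219 (array([ 478.7, -278.3]), array([44.2, 47.1]), 23.5) 0.07849346136441138
clock 926 (array([659.4, 113.2]), array([34., 71.]), 27.0) 0.073
candle 2023 (array([424.7, 276.1]), array([62.3, 63.3]), 6.1) 0.067
dish 619 (array([ 429.5, -123.9]), array([72.7, 72.3]), 13.9) 0.038
p1 1259 (array([408.1, 161.9]), array([93.5, 45.6]), 73.4) 0.076
p2 873 (array([418.6, 103. ]), array([84.9, 39.6]), 0.1) 0.076
blue 650 (array([425.7, -10.7]), array([44.2, 38.6]), 16.4) 0.077
box 425 (array([ 370.5, -322.4]), array([51.6, 53.8]), 27.4) 0.043
tray 397 (array([601.7, -99.4]), array([107.1, 104.4]), 89.3)
```

```bash
cat > go.py <<'E'
import sys,numpy as np
from station import *
x,y,z,yw=map(float,sys.argv[1:])  # mm, deg
s=get_state();p=s["eef_pos"]*1000;a=s["ee_rot"][2]
d=np.array([x,y,z])-p;c,n=np.cos(a),np.sin(a)
print("t",round(s["t"],2),"pos",p.round(1),"rpy",np.degrees(s["ee_rot"]).round(2),"F",s["force"].round(1),"w",round(s["width"]*1000,1),"q6",round(s["q"][5],2))
print("offset cm",np.round([(d[0]*c+d[1]*n)/10,(d[0]*n-d[1]*c)/10,-d[2]/10],2),"turn",round((np.degrees(a)-yw+180)%360-180,1))
E
python3 go.py 509.9 83.3 330 -21.8
```

```text
t 0.1 pos [250.8 626.5 403.8] rpy [ 1.7992e+02 -1.0000e-02 -2.1820e+01] F [-0.4  0.6 -0.4] w 87.3 q6 -0.29
offset cm [44.24 40.8   7.38] turn -0.0
```

Request:
send_rows(
  motion=[
    {"offset": [2, 1.8, 0], "turn": 0},
    {"offset": [5, 4.6, 0], "turn": 0},
    {"offset": [8.5, 7.8, 0.5], "turn": 0},
    {"offset": [12, 11, 1], "turn": 0},
    {"offset": [15.5, 14.3, 1.5], "turn": 0},
    {"offset": [19, 17.5, 2], "turn": 0},
    {"offset": [22.5, 20.7, 2.5], "turn": 0},
    {"offset": [26, 24, 3], "turn": 0},
  ],
  hand=1,
  squeeze=25,
)

```text
t: 0.9
eef_pos: [0.4034, 0.3053, 0.3744]
ee_rot: [-3.142, 0.0, -0.38]
force: [1.4, 0.4, 0.3]
width: 0.0878
```

Request:
send_rows(
  motion=[
    {"offset": [3.5, 3.2, 0.7], "turn": 0},
    {"offset": [7, 6.4, 1.5], "turn": 0},
    {"offset": [10.5, 9.7, 2.5], "turn": 0},
    {"offset": [14, 12.9, 3.5], "turn": 0},
    {"offset": [17, 15.6, 4.4], "turn": 0},
    {"offset": [18.2, 16.8, 4.4], "turn": 0},
    {"offset": [18.2, 16.8, 4.4], "turn": 0},
    {"offset": [18.2, 16.8, 4.4], "turn": 0},
  ],
)

```text
t: 1.7
eef_pos: [0.5095, 0.0833, 0.3304]
ee_rot: [3.141, 0.0, -0.382]
force: [0.0, 0.2, -0.0]
width: 0.0877
```

```bash
python3 go.py 509.9 83.3 225 -21.8
```

```text
t 1.7 pos [509.5  83.3 330.4] rpy [ 1.7998e+02  2.0000e-02 -2.1890e+01] F [ 0.   0.2 -0. ] w 87.7 q6 0.65
offset cm [ 4.000e-02 -1.000e-02  1.054e+01] turn -0.1
```

Request:
send_rows(
  motion=[
    {"offset": [0, 0, 2], "turn": 0},
    {"offset": [0, 0, 4], "turn": 0},
    {"offset": [0, 0, 6], "turn": 0},
    {"offset": [0, 0, 8], "turn": 0},
    {"offset": [0, 0, 9.5], "turn": 0},
    {"offset": [0, 0, 10.5], "turn": 0},
    {"offset": [0, 0, 10.5], "turn": 0},
    {"offset": [0, 0, 10.5], "turn": 0},
  ],
)

```text
t: 2.5
eef_pos: [0.5097, 0.0842, 0.2261]
ee_rot: [-3.141, -0.0, -0.38]
force: [0.5, 1.0, 0.1]
width: 0.0877
```

Request:
send_rows(
  motion=[
    {"offset": [0, 0, 0], "turn": 0},
    {"offset": [0, 0, 0], "turn": 0},
    {"offset": [0, 0, 0], "turn": 0},
    {"offset": [0, 0, 0], "turn": 0},
    {"offset": [0, 0, 0], "turn": 0},
    {"offset": [0, 0, 0], "turn": 0},
    {"offset": [0, 0, 0], "turn": 0},
    {"offset": [0, 0, 0], "turn": 0},
  ],
  hand=-1,
)

```text
t: 3.3
eef_pos: [0.5096, 0.0835, 0.2257]
ee_rot: [3.141, 0.0, -0.381]
force: [-0.7, -0.8, 1.3]
width: 0.0454
```

Request:
send_rows(
  motion=[
    {"offset": [0, 0, -1], "turn": 0},
    {"offset": [0, 0, -2.5], "turn": 0},
    {"offset": [0, 0, -4.5], "turn": 0},
    {"offset": [0, 0, -6.5], "turn": 0},
    {"offset": [0, 0, -8.5], "turn": 0},
    {"offset": [0, 0, -9.8], "turn": 0},
    {"offset": [0, 0, -10.5], "turn": 0},
    {"offset": [0, 0, -10.5], "turn": 0},
  ],
)

```text
t: 4.1
eef_pos: [0.5097, 0.0837, 0.3317]
ee_rot: [-3.14, -0.001, -0.381]
force: [0.7, -0.4, -1.7]
width: 0.0454
```

```bash
python3 go.py 602.8 -100 300 -21.8
```

```text
t 4.1 pos [509.7  83.7 331.7] rpy [-1.7991e+02 -6.0000e-02 -2.1820e+01] F [ 0.7 -0.4 -1.7] w 45.4 q6 0.65
offset cm [15.47 13.59  3.17] turn -0.0
```

Request:
send_rows(
  motion=[
    {"offset": [1.2, 1, 0], "turn": 0},
    {"offset": [3.5, 3.1, 0], "turn": 0},
    {"offset": [6, 5.3, 0], "turn": 0},
    {"offset": [9, 7.9, 0.5], "turn": 0},
    {"offset": [12, 10.5, 1.5], "turn": 0},
    {"offset": [14.3, 12.6, 2.5], "turn": 0},
    {"offset": [15.5, 13.6, 3.2], "turn": 0},
    {"offset": [15.5, 13.6, 3.2], "turn": 0},
  ],
)

```text
t: 4.9
eef_pos: [0.6029, -0.1019, 0.296]
ee_rot: [3.14, 0.004, -0.384]
force: [-0.5, -0.1, -1.5]
width: 0.0452
```

Request:
send_rows(
  motion=[
    {"offset": [0, 0, 1.5], "turn": 0},
    {"offset": [0, 0, 3.5], "turn": 0},
    {"offset": [0, 0, 5.5], "turn": 0},
    {"offset": [0, 0, 7.5], "turn": 0},
    {"offset": [0, 0, 8.6], "turn": 0},
    {"offset": [0, 0, 9.3], "turn": 0},
    {"offset": [0, 0, 9.7], "turn": 0},
    {"offset": [0, 0, 9.7], "turn": 0},
  ],
)

```text
t: 5.7
eef_pos: [0.603, -0.1001, 0.2017]
ee_rot: [3.142, 0.0, -0.38]
force: [0.4, 0.4, -2.2]
width: 0.0453
```

```bash
python3 go.py 602.8 -100 199.5 -21.8
```

```text
t 5.7 pos [ 603.  -100.1  201.7] rpy [180.    0.  -21.8] F [ 0.4  0.4 -2.2] w 45.3 q6 1.04
offset cm [-0.02  0.    0.22] turn 0.0
```

Foot about 2 mm above the felt; lower slowly.

Request:
send_rows(
  motion=[
    {"offset": [0, 0, 0.05], "turn": 0},
    {"offset": [0, 0, 0.1], "turn": 0},
    {"offset": [0, 0, 0.15], "turn": 0},
    {"offset": [0, 0, 0.18], "turn": 0},
    {"offset": [0, 0, 0.2], "turn": 0},
    {"offset": [0, 0, 0.2], "turn": 0},
  ],
)

```text
t: 6.3
eef_pos: [0.603, -0.1003, 0.1998]
ee_rot: [-3.142, -0.0, -0.381]
force: [-0.4, 0.1, -1.3]
width: 0.0454
```

Request:
send_rows(
  motion=[
    {"offset": [0, 0, 0.04], "turn": 0},
    {"offset": [0, 0, 0.08], "turn": 0},
    {"offset": [0, 0, 0.1], "turn": 0},
    {"offset": [0, 0, 0.1], "turn": 0},
  ],
)

```text
t: 6.7
eef_pos: [0.6029, -0.1003, 0.1997]
ee_rot: [3.142, -0.001, -0.38]
force: [-2.8, 1.1, 7.7]
width: 0.0456
```

Request:
send_rows(
  motion=[
    {"offset": [0, 0, 0], "turn": 0},
    {"offset": [0, 0, 0], "turn": 0},
    {"offset": [0, 0, 0], "turn": 0},
    {"offset": [0, 0, 0], "turn": 0},
  ],
  hand=0.6,
)

```text
t: 7.1
eef_pos: [0.603, -0.1003, 0.1986]
ee_rot: [3.142, 0.0, -0.381]
force: [0.6, -0.5, -0.6]
width: 0.0681
```

Request:
send_rows(
  motion=[
    {"offset": [0, 0, -2], "turn": 0},
    {"offset": [0, 0, -4], "turn": 0},
    {"offset": [0, 0, -6], "turn": 0},
    {"offset": [0, 0, -9], "turn": 0},
    {"offset": [0, 0, -12], "turn": 0},
    {"offset": [0, 0, -13], "turn": 0},
    {"offset": [0, 0, -13], "turn": 0},
  ],
)

```text
t: 7.8
eef_pos: [0.6033, -0.1003, 0.3304]
ee_rot: [-3.14, -0.003, -0.381]
force: [0.4, -0.1, -0.8]
width: 0.07
```

```bash
python3 go.py 581.3 256.3 330 30.1
```

```text
t 7.8 pos [ 603.3 -100.3  330.4] rpy [-1.7991e+02 -1.7000e-01 -2.1810e+01] F [ 0.4 -0.1 -0.8] w 70.0 q6 1.04
offset cm [-15.3  -32.28   0.04] turn -51.9
```

Request:
send_rows(
  motion=[
    {"offset": [-1, -2, 0], "turn": -6},
    {"offset": [-3, -6, 0], "turn": -14},
    {"offset": [-5, -10.5, 0], "turn": -22},
    {"offset": [-7, -15, 0], "turn": -30},
    {"offset": [-9, -19, 0], "turn": -37},
    {"offset": [-11, -23, 0], "turn": -44},
    {"offset": [-13, -27, 0], "turn": -50},
    {"offset": [-14.5, -30.5, 0], "turn": -52},
  ],
  hand=1,
)

```text
t: 8.6
eef_pos: [0.5807, 0.2388, 0.3268]
ee_rot: [-3.142, 0.002, 0.531]
force: [0.5, -0.7, 1.2]
width: 0.0879
```

```bash
python3 go.py 581.3 256.3 330 30.1; python3 - <<'E'
from station import *
from h import *
f=grab_frame("top");P=cloud(f)
m=(P[...,2]>.074)&(P[...,2]<.09)&(np.hypot(P[...,0]-.6028,P[...,1]+.1)<.05)
print(rect(P[m]))
m=(P[...,2]>.06)&(P[...,2]<.083)&(np.hypot(P[...,0]-.6028,P[...,1]+.1)<.05)
print(rect(P[m]))
E
```

```text
t 8.6 pos [580.7 238.8 326.8] rpy [-1.800e+02  1.400e-01  3.044e+01] F [ 0.5 -0.7  1.2] w 87.9 q6 1.4
offset cm [ 0.94 -1.48 -0.32] turn 0.3
(array([604.4, -99.6]), array([24.2, 23.6]), 1.8)
(array([604.4, -99.7]), array([24.1, 23.8]), 2.5)
```

Request:
send_rows(
  motion=[
    {"offset": [0.9, -1.5, -0.3], "turn": 0.3},
    {"offset": [0.9, -1.5, -0.3], "turn": 0.3},
    {"offset": [0.9, -1.5, -0.3], "turn": 0.3},
  ],
)

```text
t: 8.95
eef_pos: [0.5818, 0.254, 0.3308]
ee_rot: [3.141, 0.001, 0.521]
force: [-0.2, -0.4, -0.8]
width: 0.0878
```

```bash
python3 go.py 581.3 256.3 225 30.1
```

```text
t 8.95 pos [581.8 254.  330.8] rpy [1.7999e+02 8.0000e-02 2.9850e+01] F [-0.2 -0.4 -0.8] w 87.8 q6 1.37
offset cm [ 0.07 -0.22 10.58] turn -0.2
```

Request:
send_rows(
  motion=[
    {"offset": [0.07, -0.2, 2], "turn": 0},
    {"offset": [0.07, -0.2, 4], "turn": 0},
    {"offset": [0.07, -0.2, 6], "turn": 0},
    {"offset": [0.07, -0.2, 8], "turn": 0},
    {"offset": [0.07, -0.2, 9.5], "turn": 0},
    {"offset": [0.07, -0.2, 10.5], "turn": 0},
    {"offset": [0.07, -0.2, 10.5], "turn": 0},
    {"offset": [0.07, -0.2, 10.5], "turn": 0},
  ],
)

```text
t: 9.75
eef_pos: [0.5818, 0.2559, 0.227]
ee_rot: [3.141, -0.0, 0.521]
force: [0.4, 0.9, -0.3]
width: 0.0876
```

```bash
python3 go.py 581.3 256.3 225 30.1
```

```text
t 9.75 pos [581.8 255.9 227. ] rpy [ 1.7999e+02 -1.0000e-02  2.9850e+01] F [ 0.4  0.9 -0.3] w 87.6 q6 1.37
offset cm [-0.03 -0.06  0.2 ] turn -0.3
```

Request:
send_rows(
  motion=[
    {"offset": [0, 0, 0.1], "turn": 0},
    {"offset": [0, 0, 0.1], "turn": 0},
    {"offset": [0, 0, 0.1], "turn": 0},
    {"offset": [0, 0, 0.1], "turn": 0},
    {"offset": [0, 0, 0.1], "turn": 0},
    {"offset": [0, 0, 0.1], "turn": 0},
    {"offset": [0, 0, 0.1], "turn": 0},
    {"offset": [0, 0, 0.1], "turn": 0},
  ],
  hand=-1,
)

```text
t: 10.55
eef_pos: [0.5815, 0.2563, 0.2256]
ee_rot: [3.142, 0.0, 0.522]
force: [-0.1, 0.7, 0.6]
width: 0.0357
```

```bash
python3 go.py 581.3 256.3 225 30.1
```

```text
t 10.55 pos [581.5 256.3 225.6] rpy [180.     0.    29.88] F [-0.1  0.7  0.6] w 35.7 q6 1.37
offset cm [-0.02 -0.01  0.06] turn -0.2
```

Request:
send_rows(
  motion=[
    {"offset": [0, 0, -1], "turn": 0},
    {"offset": [0, 0, -2.5], "turn": 0},
    {"offset": [0, 0, -4.5], "turn": 0},
    {"offset": [0, 0, -6.5], "turn": 0},
    {"offset": [0, 0, -8.5], "turn": 0},
    {"offset": [0, 0, -9.5], "turn": 0},
    {"offset": [0, 0, -10], "turn": 0},
    {"offset": [0, 0, -10], "turn": 0},
  ],
)

```text
t: 11.35
eef_pos: [0.5814, 0.2563, 0.3259]
ee_rot: [-3.141, -0.0, 0.521]
force: [0.6, 0.4, -2.2]
width: 0.0355
```

```bash
python3 go.py 502.6 83.6 310 11.2
```

```text
t 11.35 pos [581.4 256.3 325.9] rpy [-1.7999e+02 -2.0000e-02  2.9880e+01] F [ 0.6  0.4 -2.2] w 35.5 q6 1.37
offset cm [-15.44  11.05   1.59] turn 18.7
```

Request:
send_rows(
  motion=[
    {"offset": [-1.2, 0.9, 0], "turn": 1.5},
    {"offset": [-3.5, 2.5, 0], "turn": 4.5},
    {"offset": [-6, 4.3, 0], "turn": 8},
    {"offset": [-9, 6.4, 0], "turn": 12},
    {"offset": [-12, 8.6, 0.5], "turn": 15},
    {"offset": [-14.3, 10.2, 1], "turn": 17.5},
    {"offset": [-15.4, 11, 1.6], "turn": 18.7},
    {"offset": [-15.4, 11, 1.6], "turn": 18.7},
  ],
)

```text
t: 12.15
eef_pos: [0.5013, 0.0823, 0.3083]
ee_rot: [3.141, 0.003, 0.192]
force: [0.5, -0.2, -1.7]
width: 0.036
```

Request:
send_rows(
  motion=[
    {"offset": [0, 0, 1], "turn": 0},
    {"offset": [0, 0, 3], "turn": 0},
    {"offset": [0, 0, 5], "turn": 0},
    {"offset": [0, 0, 6.5], "turn": 0},
    {"offset": [0, 0, 7.5], "turn": 0},
    {"offset": [0, 0, 7.8], "turn": 0},
    {"offset": [0, 0, 7.8], "turn": 0},
    {"offset": [0, 0, 7.8], "turn": 0},
  ],
)

```text
t: 12.95
eef_pos: [0.5032, 0.0846, 0.2321]
ee_rot: [-3.141, -0.001, 0.196]
force: [0.1, 0.5, -2.6]
width: 0.0359
```

```bash
python3 go.py 502.6 83.6 225.6 11.2
```

```text
t 12.95 pos [503.2  84.6 232.1] rpy [-1.7999e+02 -5.0000e-02  1.1210e+01] F [ 0.1  0.5 -2.6] w 35.9 q6 1.21
offset cm [-0.08  0.09  0.65] turn 0.0
```

Request:
send_rows(
  motion=[
    {"offset": [-0.05, 0.1, 0.1], "turn": 0},
    {"offset": [-0.08, 0.1, 0.3], "turn": 0},
    {"offset": [-0.08, 0.1, 0.45], "turn": 0},
    {"offset": [-0.08, 0.1, 0.5], "turn": 0},
    {"offset": [-0.08, 0.1, 0.55], "turn": 0},
    {"offset": [-0.08, 0.1, 0.6], "turn": 0},
    {"offset": [-0.08, 0.1, 0.63], "turn": 0},
    {"offset": [-0.08, 0.1, 0.63], "turn": 0},
  ],
)

```text
t: 13.75
eef_pos: [0.5022, 0.0831, 0.2256]
ee_rot: [3.142, -0.0, 0.195]
force: [-2.0, -1.3, 1.8]
width: 0.0361
```

```bash
python3 go.py 502.6 83.6 225.6 11.2
cat > chk.py <<'E'
import sys
from station import *
from h import *
# chk.py plinth_colour x y  : cap/body/plinth in both cameras (body sees occlusion when held)
c,x,y=sys.argv[1],float(sys.argv[2])/1000,float(sys.argv[3])/1000
b=float(sys.argv[4]) if len(sys.argv)>4 else .03
for n in("top","side"):
    f=grab_frame(n);P=cloud(f);r=np.hypot(P[...,0]-x,P[...,1]-y)
    if n=="top":cv2.imwrite(f"pics/last.png",f["frame"])
    m=mask(f["frame"],c)&(P[...,2]>.022)&(P[...,2]<.036)&(r<.075)
    if m.sum()>20:print(n,"plinth",m.sum(),rect(P[m]))
    for k,z0,z1,rr in(("cap",b+.068,b+.08,.03),("body",b+.036,b+.057,.045)):
        m=(P[...,2]>z0)&(P[...,2]<z1)&(r<rr)
        if m.sum()>9:print(n,k,m.sum(),rect(P[m]),np.median(P[m][:,2]).round(4))
E
```

```text
t 13.75 pos [502.2  83.1 225.6] rpy [ 1.800e+02 -1.000e-02  1.119e+01] F [-2.  -1.3  1.8] w 36.1 q6 1.22
offset cm [ 0.05 -0.04  0.  ] turn -0.0
```

Request:
send_rows(
  motion=[
    {"offset": [0, 0, 0.02], "turn": 0},
    {"offset": [0, 0, 0.02], "turn": 0},
    {"offset": [0, 0, 0.02], "turn": 0},
    {"offset": [0, 0, 0.02], "turn": 0},
  ],
  hand=0.5,
)

```text
t: 14.15
eef_pos: [0.5023, 0.0831, 0.2252]
ee_rot: [-3.142, -0.0, 0.195]
force: [-0.4, 0.6, 0.0]
width: 0.062
```

Request:
send_rows(
  motion=[
    {"offset": [0, 0, -2], "turn": 0},
    {"offset": [0, 0, -4], "turn": 0},
    {"offset": [0, 0, -6], "turn": 0},
    {"offset": [0, 0, -8], "turn": 0},
    {"offset": [0, 0, -10], "turn": 0},
    {"offset": [0, 0, -10.5], "turn": 0},
    {"offset": [0, 0, -10.5], "turn": 0},
  ],
)

```text
t: 14.85
eef_pos: [0.5023, 0.0832, 0.3307]
ee_rot: [-3.141, -0.002, 0.195]
force: [1.0, 0.4, 0.1]
width: 0.0653
```

```bash
python3 go.py 479.6 -279.7 330 -66.4
```

```text
t 14.85 pos [502.3  83.2 330.7] rpy [-1.7996e+02 -9.0000e-02  1.1180e+01] F [1.  0.4 0.1] w 65.3 q6 1.22
offset cm [-9.26 35.16  0.07] turn 77.6
```

Request:
send_rows(
  motion=[
    {"offset": [-0.7, 2.5, 0], "turn": 6},
    {"offset": [-1.8, 7, 0], "turn": 14},
    {"offset": [-3, 11.5, 0], "turn": 22},
    {"offset": [-4.2, 16, 0], "turn": 30},
    {"offset": [-5.4, 20.5, 0], "turn": 38},
    {"offset": [-6.6, 25, 0], "turn": 46},
    {"offset": [-7.8, 29.5, 0], "turn": 54},
    {"offset": [-8.8, 33.4, 0], "turn": 62},
  ],
  hand=1,
)

```text
t: 15.65
eef_pos: [0.4798, -0.2637, 0.3287]
ee_rot: [3.14, 0.002, -0.893]
force: [0.4, 0.2, 0.2]
width: 0.0877
```

```bash
python3 go.py 479.6 -279.7 330 -66.4;python3 chk.py white 502 83
```

```text
t 15.65 pos [ 479.8 -263.7  328.7] rpy [ 1.7994e+02  9.0000e-02 -5.1180e+01] F [0.4 0.2 0.2] w 87.7 q6 0.82
offset cm [ 1.23  1.02 -0.13] turn 15.2
top plinth 1210 (array([503.3,  83. ]), array([83.1, 83.4]), 11.2)
top cap 150 (array([503. ,  82.8]), array([22.8, 21.7]), 46.5) 0.103
top body 486 (array([503.,  83.]), array([56. , 36.4]), 10.8) 0.0788
side plinth 928 (array([502. ,  85.1]), array([84., 84.]), 10.7)
side cap 127 (array([501.4,  84.4]), array([23.2, 22.6]), 64.7) 0.1039
side body 504 (array([501.2,  86.2]), array([55.9, 34.9]), 10.7) 0.0793
```

Request:
send_rows(
  motion=[
    {"offset": [1, 0.8, 0], "turn": 8},
    {"offset": [1.2, 1, 0], "turn": 15.2},
    {"offset": [1.2, 1, 0], "turn": 15.2},
    {"offset": [1.2, 1, 0], "turn": 15.2},
    {"offset": [1.2, 1, 0], "turn": 15.2},
  ],
)

```text
t: 16.25
eef_pos: [0.4805, -0.2767, 0.3297]
ee_rot: [3.141, 0.0, -1.149]
force: [0.3, 0.5, -0.4]
width: 0.0876
```

```bash
python3 go.py 479.6 -279.7 225.6 -66.4
```

```text
t 16.25 pos [ 480.5 -276.7  329.7] rpy [ 1.7997e+02  3.0000e-02 -6.5810e+01] F [ 0.3  0.5 -0.4] w 87.6 q6 0.59
offset cm [ 0.23  0.2  10.41] turn 0.6
```

Request:
send_rows(
  motion=[
    {"offset": [0.23, 0.2, 2], "turn": 0.6},
    {"offset": [0.23, 0.2, 4], "turn": 0.6},
    {"offset": [0.23, 0.2, 6], "turn": 0.6},
    {"offset": [0.23, 0.2, 8], "turn": 0.6},
    {"offset": [0.23, 0.2, 9.5], "turn": 0.6},
    {"offset": [0.23, 0.2, 10.4], "turn": 0.6},
    {"offset": [0.23, 0.2, 10.4], "turn": 0.6},
    {"offset": [0.23, 0.2, 10.4], "turn": 0.6},
  ],
)

```text
t: 17.05
eef_pos: [0.4799, -0.28, 0.2266]
ee_rot: [-3.141, -0.0, -1.161]
force: [0.6, 1.0, 0.7]
width: 0.0874
```

```bash
python3 go.py 479.6 -279.7 225.6 -66.4
```

```text
t 17.05 pos [ 479.9 -280.   226.6] rpy [-1.7998e+02 -2.0000e-02 -6.6550e+01] F [0.6 1.  0.7] w 87.4 q6 0.58
offset cm [-0.05  0.02  0.1 ] turn -0.1
```

Request:
send_rows(
  motion=[
    {"offset": [0, 0, 0], "turn": 0},
    {"offset": [0, 0, 0], "turn": 0},
    {"offset": [0, 0, 0], "turn": 0},
    {"offset": [0, 0, 0], "turn": 0},
    {"offset": [0, 0, 0], "turn": 0},
    {"offset": [0, 0, 0], "turn": 0},
    {"offset": [0, 0, 0], "turn": 0},
    {"offset": [0, 0, 0], "turn": 0},
  ],
  hand=-1,
)

```text
t: 17.85
eef_pos: [0.4795, -0.2802, 0.2262]
ee_rot: [3.141, 0.0, -1.163]
force: [-1.4, 0.9, 1.6]
width: 0.0439
```

Request:
send_rows(
  motion=[
    {"offset": [0, 0, -1], "turn": 0},
    {"offset": [0, 0, -2.5], "turn": 0},
    {"offset": [0, 0, -4.5], "turn": 0},
    {"offset": [0, 0, -6.5], "turn": 0},
    {"offset": [0, 0, -8.5], "turn": 0},
    {"offset": [0, 0, -10], "turn": 0},
    {"offset": [0, 0, -11], "turn": 0},
    {"offset": [0, 0, -11], "turn": 0},
  ],
)

```text
t: 18.65
eef_pos: [0.4799, -0.2802, 0.3377]
ee_rot: [-3.139, -0.002, -1.163]
force: [-0.4, -0.1, -1.6]
width: 0.0438
```

```bash
python3 go.py 574.2 262.6 340 -97
```

```text
t 18.65 pos [ 479.9 -280.2  337.7] rpy [-1.7987e+02 -9.0000e-02 -6.6610e+01] F [-0.4 -0.1 -1.6] w 43.8 q6 0.58
offset cm [-46.08 -30.21  -0.23] turn 30.4
```

Request:
send_rows(
  motion=[
    {"offset": [-1.2, -0.8, 0], "turn": 0},
    {"offset": [-4, -2.6, -0.2], "turn": 2},
    {"offset": [-7.2, -4.7, -0.2], "turn": 4},
    {"offset": [-10.5, -6.9, -0.2], "turn": 7},
    {"offset": [-13.8, -9.1, -0.2], "turn": 10},
    {"offset": [-17.1, -11.2, -0.2], "turn": 13},
    {"offset": [-20.4, -13.4, -0.2], "turn": 16},
    {"offset": [-23.7, -15.6, -0.2], "turn": 19},
  ],
)

```text
t: 19.45
eef_pos: [0.5282, 0.0014, 0.3372]
ee_rot: [3.14, -0.0, -1.496]
force: [0.7, -0.2, -2.3]
width: 0.0439
```

```bash
python3 go.py 574.2 262.6 340 -97
```

```text
t 19.45 pos [528.2   1.4 337.2] rpy [ 1.7991e+02 -1.0000e-02 -8.5740e+01] F [ 0.7 -0.2 -2.3] w 43.9 q6 -0.3
offset cm [-25.7   -6.53  -0.28] turn 11.3
```

Request:
send_rows(
  motion=[
    {"offset": [-3.2, -0.8, 0], "turn": 2},
    {"offset": [-6.7, -1.7, 0], "turn": 4},
    {"offset": [-10.2, -2.6, 0], "turn": 6},
    {"offset": [-13.7, -3.5, 0], "turn": 8},
    {"offset": [-17.2, -4.4, 0], "turn": 10},
    {"offset": [-20.7, -5.3, 0], "turn": 11.3},
    {"offset": [-23.4, -6, 0], "turn": 11.3},
    {"offset": [-24.6, -6.3, 0], "turn": 11.3},
  ],
)

```text
t: 20.25
eef_pos: [0.5724, 0.2522, 0.3365]
ee_rot: [3.14, -0.001, -1.69]
force: [0.0, -0.5, -2.8]
width: 0.0435
```

```bash
python3 go.py 574.2 262.6 240 -97
```

```text
t 20.25 pos [572.4 252.2 336.5] rpy [ 1.7991e+02 -7.0000e-02 -9.6820e+01] F [ 0.  -0.5 -2.8] w 43.5 q6 -0.85
offset cm [-1.06 -0.06  9.65] turn 0.2
```

Request:
send_rows(
  motion=[
    {"offset": [-0.6, 0, 1], "turn": 0.2},
    {"offset": [-0.9, -0.05, 3], "turn": 0.2},
    {"offset": [-0.9, -0.05, 5], "turn": 0.2},
    {"offset": [-0.9, -0.05, 7], "turn": 0.2},
    {"offset": [-0.9, -0.05, 8.7], "turn": 0.2},
    {"offset": [-0.9, -0.05, 9.6], "turn": 0.2},
    {"offset": [-0.9, -0.05, 9.6], "turn": 0.2},
    {"offset": [-0.9, -0.05, 9.6], "turn": 0.2},
  ],
)

```text
t: 21.05
eef_pos: [0.5744, 0.258, 0.2424]
ee_rot: [-3.141, -0.0, -1.695]
force: [0.4, 0.6, -1.7]
width: 0.044
```

```bash
python3 go.py 574.2 262.6 226.2 -97
```

```text
t 21.05 pos [574.4 258.  242.4] rpy [-1.7999e+02 -1.0000e-02 -9.7130e+01] F [ 0.4  0.6 -1.7] w 44.0 q6 -0.86
offset cm [-0.46  0.08  1.62] turn -0.1
```

Request:
send_rows(
  motion=[
    {"offset": [-0.2, 0, 0.3], "turn": 0},
    {"offset": [-0.43, 0.07, 0.8], "turn": 0},
    {"offset": [-0.43, 0.07, 1.1], "turn": 0},
    {"offset": [-0.43, 0.07, 1.3], "turn": 0},
    {"offset": [-0.43, 0.07, 1.4], "turn": 0},
    {"offset": [-0.43, 0.07, 1.4], "turn": 0},
    {"offset": [-0.43, 0.07, 1.4], "turn": 0},
    {"offset": [-0.43, 0.07, 1.4], "turn": 0},
  ],
)

```text
t: 21.85
eef_pos: [0.5742, 0.2626, 0.2283]
ee_rot: [-3.141, 0.0, -1.695]
force: [0.2, 1.2, -2.4]
width: 0.0438
```

```bash
python3 go.py 574.2 262.6 226.2 -97
```

```text
t 21.85 pos [574.2 262.6 228.3] rpy [-1.7999e+02  1.0000e-02 -9.7120e+01] F [ 0.2  1.2 -2.4] w 43.8 q6 -0.86
offset cm [-0.    0.    0.21] turn -0.1
```

Request:
send_rows(
  motion=[
    {"offset": [0, 0, 0.06], "turn": 0},
    {"offset": [0, 0, 0.12], "turn": 0},
    {"offset": [0, 0, 0.16], "turn": 0},
    {"offset": [0, 0, 0.2], "turn": 0},
    {"offset": [0, 0, 0.22], "turn": 0},
    {"offset": [0, 0, 0.22], "turn": 0},
  ],
)

```text
t: 22.45
eef_pos: [0.5742, 0.2626, 0.2262]
ee_rot: [-3.141, 0.0, -1.695]
force: [-2.0, -0.3, 2.3]
width: 0.0442
```

Touching; release, rise.

Request:
send_rows(
  motion=[
    {"offset": [0, 0, 0.02], "turn": 0},
    {"offset": [0, 0, 0.02], "turn": 0},
    {"offset": [0, 0, 0.02], "turn": 0},
    {"offset": [0, 0, 0.02], "turn": 0},
  ],
  hand=0.6,
)

```text
t: 22.85
eef_pos: [0.5742, 0.2626, 0.2257]
ee_rot: [-3.142, 0.0, -1.695]
force: [-0.1, -0.1, 0.6]
width: 0.068
```

Request:
send_rows(
  motion=[
    {"offset": [0, 0, -2], "turn": 0},
    {"offset": [0, 0, -4], "turn": 0},
    {"offset": [0, 0, -6], "turn": 0},
    {"offset": [0, 0, -8], "turn": 0},
    {"offset": [0, 0, -10], "turn": 0},
    {"offset": [0, 0, -10.5], "turn": 0},
    {"offset": [0, 0, -10.5], "turn": 0},
  ],
)

```text
t: 23.55
eef_pos: [0.5742, 0.2627, 0.3315]
ee_rot: [-3.14, 0.001, -1.695]
force: [-0.2, -0.6, -0.3]
width: 0.0701
```

```bash
python3 go.py 603 -100.3 330 -60
```

```text
t 23.55 pos [574.2 262.7 331.5] rpy [-1.7993e+02  8.0000e-02 -9.7120e+01] F [-0.2 -0.6 -0.3] w 70.1 q6 -0.86
offset cm [35.66 -7.35  0.15] turn -37.1
```

Request:
send_rows(
  motion=[
    {"offset": [2, -0.4, 0], "turn": -3},
    {"offset": [6.5, -1.3, 0], "turn": -8},
    {"offset": [11, -2.3, 0], "turn": -14},
    {"offset": [15.5, -3.2, 0], "turn": -20},
    {"offset": [20, -4.1, 0], "turn": -26},
    {"offset": [24.5, -5, 0], "turn": -31},
    {"offset": [29, -6, 0], "turn": -35},
    {"offset": [33.5, -6.9, 0], "turn": -37},
  ],
  hand=1,
)

```text
t: 24.35
eef_pos: [0.6007, -0.0802, 0.3294]
ee_rot: [3.14, 0.001, -1.046]
force: [1.1, -0.1, 0.5]
width: 0.0878
```

Request:
send_rows(
  motion=[
    {"offset": [0, 0, 0], "turn": 0},
    {"offset": [0, 0, 0], "turn": 0},
    {"offset": [0, 0, 0], "turn": 0},
  ],
)

```text
t: 24.65
eef_pos: [0.6009, -0.0779, 0.3299]
ee_rot: [3.14, 0.001, -1.05]
force: [0.6, 0.7, -0.5]
width: 0.0879
```

```bash
python3 go.py 603 -100.3 330 -60;python3 chk.py coral 574 262;  python3 chk.py all 603 -100.3 .004
```

```text
t 24.65 pos [600.9 -77.9 329.9] rpy [ 1.7993e+02  4.0000e-02 -6.0130e+01] F [ 0.6  0.7 -0.5] w 87.9 q6 0.33
offset cm [ 2.04  0.93 -0.01] turn -0.1
side plinth 1288 (array([573.4, 263.3]), array([82.4, 82.3]), 83.4)
side cap 223 (array([573.6, 263.3]), array([24.5, 23.4]), 11.9) 0.1038
side body 705 (array([573.4, 263.3]), array([44.4, 43.9]), 82.6) 0.0792
top cap 63 (array([ 604.6, -101.1]), array([20.9, 24.5]), 42.2) 0.0773
top body 97 (array([608.4, -98. ]), array([33.4, 44.5]), 29.1) 0.0498
side plinth 103 (array([597.8, -87.3]), array([45.8, 21.7]), 26.2)
side cap 84 (array([603.1, -97.7]), array([23.7, 23.1]), 12.4) 0.0781
side body 215 (array([600.9, -93.3]), array([44. , 36.8]), 24.3) 0.0511
```

Request:
send_rows(
  motion=[
    {"offset": [1, 0.5, 0], "turn": 0},
    {"offset": [2, 0.9, 0], "turn": 0},
    {"offset": [2, 0.9, 0], "turn": 0},
    {"offset": [2, 0.9, 2], "turn": 0},
    {"offset": [2, 0.9, 4], "turn": 0},
    {"offset": [2, 0.9, 4], "turn": 0},
    {"offset": [2, 0.9, 4], "turn": 0},
  ],
)

```text
t: 25.55
eef_pos: [0.6034, -0.1004, 0.291]
ee_rot: [3.141, -0.0, -1.049]
force: [-0.6, 0.3, 0.9]
width: 0.0876
```

```bash
python3 go.py 603.4 -99.6 199.7 -60
```

```text
t 25.55 pos [ 603.4 -100.4  291. ] rpy [179.96  -0.   -60.12] F [-0.6  0.3  0.9] w 87.6 q6 0.37
offset cm [-0.07 -0.04  9.13] turn -0.1
```

Request:
send_rows(
  motion=[
    {"offset": [-0.05, 0, 2], "turn": 0},
    {"offset": [-0.05, 0, 4], "turn": 0},
    {"offset": [-0.05, 0, 6], "turn": 0},
    {"offset": [-0.05, 0, 7.5], "turn": 0},
    {"offset": [-0.05, 0, 8.6], "turn": 0},
    {"offset": [-0.05, 0, 9.1], "turn": 0},
    {"offset": [-0.05, 0, 9.1], "turn": 0},
    {"offset": [-0.05, 0, 9.1], "turn": 0},
  ],
)

```text
t: 26.35
eef_pos: [0.6035, -0.0997, 0.2006]
ee_rot: [-3.141, -0.001, -1.049]
force: [0.2, 0.5, -0.8]
width: 0.0874
```

Request:
send_rows(
  motion=[
    {"offset": [0, 0, 0], "turn": 0},
    {"offset": [0, 0, 0], "turn": 0},
    {"offset": [0, 0, 0], "turn": 0},
    {"offset": [0, 0, 0], "turn": 0},
    {"offset": [0, 0, 0], "turn": 0},
    {"offset": [0, 0, 0], "turn": 0},
    {"offset": [0, 0, 0], "turn": 0},
    {"offset": [0, 0, 0], "turn": 0},
  ],
  hand=-1,
)

```text
t: 27.15
eef_pos: [0.603, -0.0998, 0.1998]
ee_rot: [3.141, 0.0, -1.049]
force: [-0.7, 0.2, 1.0]
width: 0.0457
```

Request:
send_rows(
  motion=[
    {"offset": [0, 0, -1], "turn": 0},
    {"offset": [0, 0, -2.5], "turn": 0},
    {"offset": [0, 0, -4.5], "turn": 0},
    {"offset": [0, 0, -6.5], "turn": 0},
    {"offset": [0, 0, -8.5], "turn": 0},
    {"offset": [0, 0, -10], "turn": 0},
    {"offset": [0, 0, -11], "turn": 0},
    {"offset": [0, 0, -11], "turn": 0},
  ],
)

```text
t: 27.95
eef_pos: [0.6033, -0.0997, 0.3115]
ee_rot: [-3.139, -0.001, -1.049]
force: [-0.0, -0.5, -3.7]
width: 0.0455
```

```bash
python3 go.py 483.6 -273 300 -60
```

```text
t 27.95 pos [603.3 -99.7 311.5] rpy [-1.7986e+02 -6.0000e-02 -6.0110e+01] F [-0.  -0.5 -3.7] w 45.5 q6 0.37
offset cm [ 9.06 19.02  1.15] turn -0.1
```

Request:
send_rows(
  motion=[
    {"offset": [0.6, 1.2, 0], "turn": 0},
    {"offset": [1.9, 4, 0], "turn": 0},
    {"offset": [3.3, 7, 0], "turn": 0},
    {"offset": [4.8, 10, 0], "turn": 0},
    {"offset": [6.3, 13.2, 0], "turn": 0},
    {"offset": [7.7, 16.2, 0], "turn": 0},
    {"offset": [8.7, 18.3, 0], "turn": 0},
    {"offset": [9.1, 19, 0], "turn": 0},
  ],
)

```text
t: 28.75
eef_pos: [0.4814, -0.275, 0.3087]
ee_rot: [3.14, 0.002, -1.052]
force: [0.5, 0.4, -3.5]
width: 0.0458
```

Request:
send_rows(
  motion=[
    {"offset": [0, 0, 1], "turn": 0},
    {"offset": [0, 0, 3], "turn": 0},
    {"offset": [0, 0, 5], "turn": 0},
    {"offset": [0, 0, 6.5], "turn": 0},
    {"offset": [0, 0, 7.2], "turn": 0},
    {"offset": [0, 0, 7.5], "turn": 0},
    {"offset": [0, 0, 7.5], "turn": 0},
    {"offset": [0, 0, 7.5], "turn": 0},
  ],
)

```text
t: 29.55
eef_pos: [0.4841, -0.2732, 0.2353]
ee_rot: [-3.141, -0.001, -1.049]
force: [0.1, -0.6, -1.6]
width: 0.0456
```

```bash
python3 go.py 483.6 -273 226 -60; python3 chk.py green 483.6 -273 .04
```

```text
t 29.55 pos [ 484.1 -273.2  235.3] rpy [-1.7996e+02 -4.0000e-02 -6.0090e+01] F [ 0.1 -0.6 -1.6] w 45.6 q6 0.68
offset cm [-0.04  0.03  0.93] turn -0.1
side plinth 362 (array([ 483. , -271.2]), array([81.3, 78.7]), 3.1)
side cap 66 (array([ 475.7, -274.3]), array([40. , 20.7]), 31.0) 0.1134
side body 305 (array([ 482.5, -266.9]), array([83.6, 37.6]), 26.0) 0.0867
```

Request:
send_rows(
  motion=[
    {"offset": [-0.04, 0.03, 0.3], "turn": 0},
    {"offset": [-0.04, 0.03, 0.55], "turn": 0},
    {"offset": [-0.04, 0.03, 0.7], "turn": 0},
    {"offset": [-0.04, 0.03, 0.8], "turn": 0},
    {"offset": [-0.04, 0.03, 0.85], "turn": 0},
    {"offset": [-0.04, 0.03, 0.9], "turn": 0},
    {"offset": [-0.04, 0.03, 0.93], "turn": 0},
    {"offset": [-0.04, 0.03, 0.93], "turn": 0},
  ],
)

```text
t: 30.45
eef_pos: [0.4832, -0.2731, 0.2258]
ee_rot: [-3.141, -0.0, -1.049]
force: [-0.6, -0.3, 2.2]
width: 0.0456
```

Request:
send_rows(
  motion=[
    {"offset": [0, 0, 0.02], "turn": 0},
    {"offset": [0, 0, 0.02], "turn": 0},
    {"offset": [0, 0, 0.02], "turn": 0},
    {"offset": [0, 0, 0.02], "turn": 0},
  ],
  hand=0.6,
)

```text
t: 30.85
eef_pos: [0.4832, -0.2731, 0.2253]
ee_rot: [-3.142, -0.0, -1.049]
force: [0.1, 0.4, 0.1]
width: 0.0687
```

Request:
send_rows(
  motion=[
    {"offset": [0, 0, -2], "turn": 0},
    {"offset": [0, 0, -4], "turn": 0},
    {"offset": [0, 0, -6], "turn": 0},
    {"offset": [0, 0, -8], "turn": 0},
    {"offset": [0, 0, -10], "turn": 0},
    {"offset": [0, 0, -12], "turn": 0},
    {"offset": [0, 0, -12], "turn": 0},
  ],
)

```text
t: 31.55
eef_pos: [0.484, -0.2734, 0.3483]
ee_rot: [-3.138, -0.004, -1.049]
force: [0.3, 0.4, -0.3]
width: 0.07
```

Request:
send_rows(
  motion=[
    {"offset": [-2.5, -2, 0], "turn": 0},
    {"offset": [-5.5, -5, 0], "turn": 0},
    {"offset": [-8.5, -8, 0], "turn": 0},
    {"offset": [-11.5, -11, 0], "turn": 0},
    {"offset": [-14.5, -12, 0], "turn": 0},
    {"offset": [-16, -13, 0], "turn": 0},
    {"offset": [-16, -13, 0], "turn": 0},
  ],
)

```text
t: 32.25
eef_pos: [0.5162, -0.0677, 0.3449]
ee_rot: [-3.142, 0.0, -1.047]
force: [0.4, 0.3, 0.3]
width: 0.07
```

```bash
python3 chk.py green 483.6 -273; python3 chk.py coral 574 262; python3 chk.py white 502.6 83.6; python3 go.py 600 0 340 -60;python3 - <<'E'
from station import *
from h import *
W=dict(clock=(.661,.111),candle=(.426,.274),dish=(.431,-.125))
for n in("top","side"):
    f=grab_frame(n);P=cloud(f)
    for k,(x,y) in W.items():
        p=P[(P[...,2]>.012)&(P[...,2]<.2)&(np.hypot(P[...,0]-x,P[...,1]-y)<.06)];print(n,k,rect(p))
    cv2.imwrite(f"pics/{n}1.png",cv2.resize(f["frame"],(800,600),interpolation=cv2.INTER_CUBIC))
E
```

```text
top plinth 1185 (array([ 484.5, -273.7]), array([80.8, 81.8]), 1.6)
top cap 189 (array([ 484.8, -273.5]), array([23.8, 25.4]), 1.6) 0.1032
top body 333 (array([ 485., -272.]), array([44.5, 42.2]), 14.2) 0.0767
side plinth 314 (array([ 482.6, -271.8]), array([79.4, 84. ]), 1.6)
side cap 31 (array([ 477.8, -270.7]), array([23.1, 11.3]), 90.0) 0.1041
side body 120 (array([ 475.9, -262.6]), array([43.1, 21.2]), 44.3) 0.0756
side plinth 1290 (array([573.9, 263.2]), array([82.3, 82.5]), 82.9)
side cap 222 (array([573.9, 263.4]), array([24.2, 23.3]), 65.2) 0.1035
side body 701 (array([573.4, 263.8]), array([44.3, 43.5]), 83.3) 0.0792
top plinth 567 (array([479.7,  77.9]), array([34.4, 82.6]), 11.5)
top body 176 (array([482.3,  78.5]), array([14.6, 36. ]), 15.3) 0.0785
side plinth 931 (array([502. ,  84.9]), array([83.8, 84.5]), 10.9)
side cap 127 (array([501.3,  85.1]), array([21.9, 23.3]), 58.3) 0.1038
side body 502 (array([501.2,  86.2]), array([55.9, 34.7]), 11.4) 0.0794
t 32.55 pos [516.1 -70.4 345.1] rpy [179.98   0.   -60.19] F [-0.4 -0.   0.1] w 70.2 q6 0.28
offset cm [ -1.94 -10.78   0.51] turn -0.2
top clock (array([0., 0.]), array([0., 0.]), 0.0)
top candle (array([0., 0.]), array([0., 0.]), 0.0)
top dish (array([ 417.6, -122.9]), array([73.5, 46.4]), 79.4)
side clock (array([659.6, 112.9]), array([34.1, 71.1]), 27.1)
side candle (array([424.4, 276.5]), array([63.2, 62.5]), 73.6)
side dish (array([ 438., -122.]), array([89.6, 70.3]), 10.0)
```

View pics/side1.png

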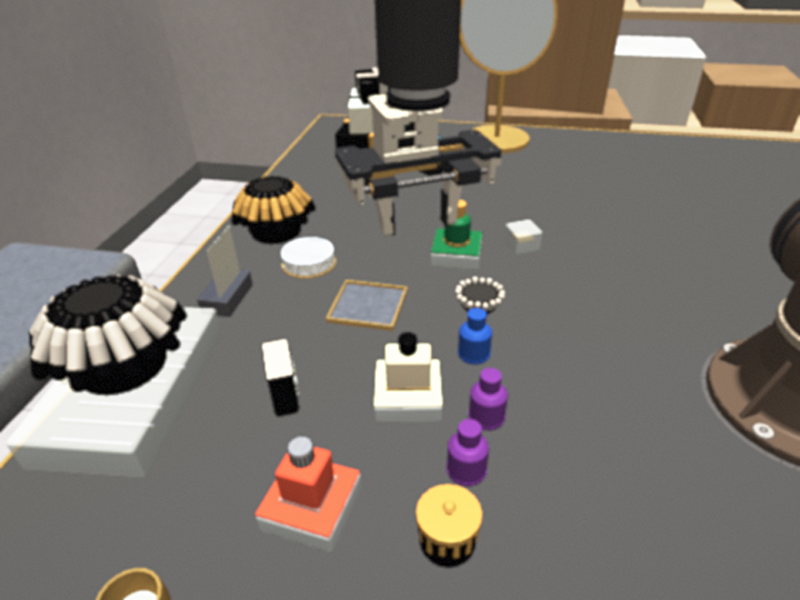

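View pics/top1.png

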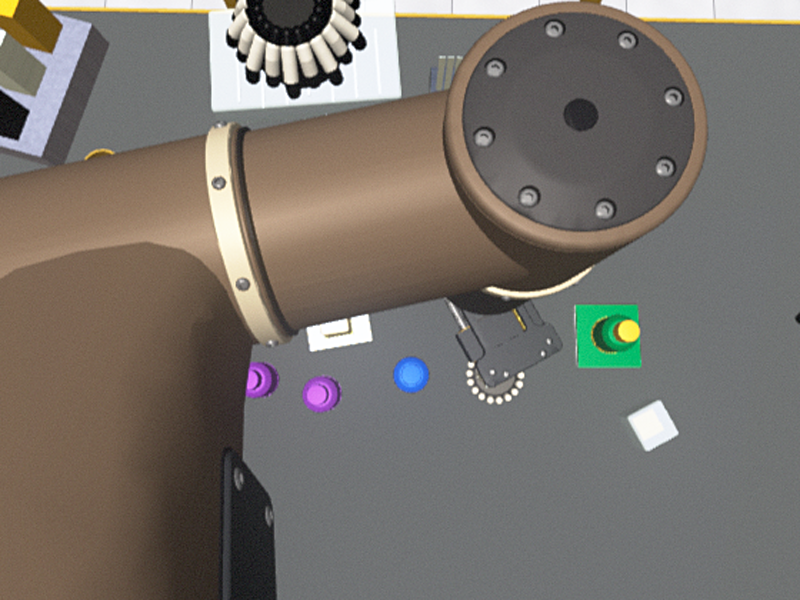

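The side picture shows coral at (305,480), ivory at (408,370) and green at (457,232), each upright on the plinth of its own colour. The top picture shows green centred at (610,335), and the gripper is clear of everything. I'm handing in.

```bash
python3 -c "
from station import *
print(job_done())"
```

```text
the job is handed in; nothing more can be done
None
```

All three testers now stand upright on the plinths of their own colours. I parked green on the tray, moved ivory to the ivory plinth and coral to the coral plinth, then moved green to the green plinth. Each bottle was lowered onto light contact before release. The robot clock stood at about 32.6 s at my last reading, well within the 106 s limit.

**Centring:** Where the cameras had a clear view, cap and plinth centres agreed to within about 1 mm:
- **Ivory:** 0.4 mm in the top camera and about 0.9 mm in the side camera.
- **Coral:** about 0.2 mm, from the side camera only; the arm covered it in the top view.
- **Green:** 0.4 mm, from the top camera only. The gripper partly hid it in the side view, so those off-centre figures don't count.

**Bystanders:** The clock and candle were within 0.5 mm of where they started, by the side camera; the arm hid them from the top camera. My last dish measurements were spoiled by the gripper in view. The picture shows it where it was, and nothing went near it at its height.

The two cameras disagree with each other by about 2 mm in absolute position, so I compared bottle and plinth within the same camera.

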